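# Register a clock movement against the stops of a drilling fixture

### The job

Slide the brass clock movement across the drilling fixture's deck, forward to the far stop bar and left along it, until it sits fully home in the corner of the two steel stop bars, lying flat with its long far edge flush against the far bar and its left end flush against the left bar, ready for drilling. Do not touch the white overhanging beam or the spindle it carries, and do not disturb the other things on the bench.

Things in the scene. Friction and masses are not known exactly. Their poses are not given: they have to be found in the camera images.
- fixture: Small drilling unit fixed to the bench: aluminium deck, top at z 12 mm, spanning x -160 to 140, y -280 to 170 mm. Origin on the bench surface; x points to the far stop bar, y to the left stop bar, z up. Beyond the far bar a white column (50 x 50 mm, top at z 162 mm, centre x 110, y -12) carries a beam that reaches back over the deck (see beam).
- stop_corner (a point): Inner corner where the two stop faces meet, at deck level (fixture x 50, y 90, z 12 mm); axes as the fixture's. Steel bars 15 mm high, 16 mm thick: from here the far bar's face runs 300 mm along -y, the left bar's face 170 mm along -x. With the movement home, its centre lies at x -48, y -65, z +14 mm from here.
- movement_center (a point): Centre, half-way up, of the clock movement: loose solid block, brass plates with a dark band between, 96 (x) by 130 (y) by 28 mm high, wheels and screws 3 mm proud on top; 0.35 to 0.7 kg, slides at 2 to 7 N. Starts flat on the deck, 30-65 mm short of home in x, 140-180 in y, turned up to 0.25 rad. +x side goes to the far bar, +y end to the left bar.
- loupe: Bystander: black eyeglass loupe, 38 mm diameter, 30 mm high, on the deck to the left of the left bar. Origin under its centre.
- oil_bottle: Bystander: small green bottle, 30 mm diameter, 62 mm high, on the deck to the left of the left bar, far side. Origin under its centre.
- screwdriver: Bystander: screwdriver, 150 mm long, lying on the bench to the left of the deck. Origin under its middle.
- bezel: Bystander: brass bezel ring, 110 mm diameter, 8 mm high, lying on the bench to the right of the deck. Origin under its centre.
- white_jar: Bystander: white jar, 50 mm diameter, 55 mm high, on the bench to the left of the deck. Origin under its centre.
- wristwatch: Bystander: wristwatch with brown strap, 156 mm long, 11 mm high, lying on the bench at the deck's near edge. Origin under its centre.
- beam: White beam with dark spindle, part of the fixture, same origin and axes. Beam: x -46 to 95, y -26 to 8, underside z 100, top z 155 mm. Spindle: 38 mm diameter, axis x 28, y 27, z 88 to 190, bit down to z 66 mm. At home the beam covers the movement from 14 mm inside its right end: an upright tool pushing that end home strikes the beam, so lean it back to the right.
There are look-alikes about, which are no part of the job. What is meant by the part that bears movement_center is not blue or turquoise, and is the smaller of those in its own colour.

How it is judged:
By the outcome, as a careful person would: the job done as asked, in the order asked, and still so for the second after the job is handed in, with the robot touching nothing.
It also fails if it takes over 72 s, if anything falls off the work surface, if the arm or the gripper's body presses on something with over 40 N, if the wrist force passes 120 N, or if a joint passes its speed limit or range.

### The arm

A 7-joint arm with a two-finger parallel gripper is mounted at the origin on the work surface. World frame = base frame: x ahead of the robot, y to its left, z up, the work surface at z = 0. Lengths are in m, angles in rad, forces in N, time in s.
With the tool pointing down it reaches from about 0.35 to 0.9 m from the base axis. Payload 7.2 kg.
Tool frame: the origin (TCP) lies midway between the tips of the shut fingers; the grasp point (between the pads) lies manip.pinch_z behind it (manip.pinch_z is the distance from the TCP to the grasp point, in m); x points along the fingers, y is the direction in which the jaws open and shut, and the axes are right-handed (so a half turn about x gives the same grasp; the last joint's range is limited). The gripper opens to 88 mm and grips with 3 to 60 N. Pads are 20 mm wide; open, the fingers measure 115 mm over their backs; the gripper's body (75 mm by 178 mm) begins 61 mm behind the grasp point.
Start: joints at [1.165, 0.411, -0.013, 1.596, 0.006, 1.134, -0.082], TCP at [0.207, -0.59, 0.223] pointing down, gripper open.
Joint ranges: [-2.95, 2.95], [-0.29, 1.99], [-1.47, 1.44], [0.14, 2.54], [-1.03, 4.17], [0.13, 1.85], [-2.86, 2.86]. Speed limits (rad/s): [2.39, 2.39, 3.01, 3.01, 3.14, 3.14, 3.14].

### API

Orientations are given as a 3x3 rotation matrix whose columns are the frame's x, y, z axes.
In Python, from bench import sense, viewer, manip gives the robot as it stands.
- The arm moves only by the tool apply_moves, never from a script. Its argument "rows" is a list of rows, each a list of 3 entries, a list of its own where there are three numbers: the shift along the tool's x, y, z in m, then the turn, a rotation vector about the tool's x, y, z in rad, then the gripper command: -1 is shut, 1 is fully open, values between are in proportion. A call has 1 to 20 rows; each row shifts and turns the commanded pose from where the row before left it, along the tool's axes as they then stand; what a row does not reach is not made up. A row lasts 1/8 s, in which the tool goes at most 62.5 mm and 10.7 degrees, less where a joint would pass 70% of its speed; a pose out of reach is approached as far as the arm can. A call is refused whole if a number of a shift passes 0.0625 or a number of a turn 0.188, either way. A call with a gripper value outside its range is refused whole. The fingers move at their own pace and stop on an object; "force" is the grip in N (left out, the last holds). Time passes only in rows, so rows that do not move let the fingers close. It gives the time, the measured TCP pose, the force and the opening at its end, in the units of the state.
- sense(): the state, without advancing time (a new reading comes with each control period).
- viewer.camera(name): name is "scene" or "side" or "wrist"; returns a dict with "image" (400x640x3 uint8, red, green, blue), "z_map" (400x640 float32, m along the optical axis (not along the pixel's ray), 0 where there is no reading), "fov_y" (degrees; the focal length in pixels is half the picture's height over the tangent of half this angle, whatever the lens; pixels are square), "cx", "cy" (the principal point, pixels), "R" (3x3) and "t" (3): a world point X has camera coordinates R X + t. Camera axes: x right, y down, z forward; pixel columns grow to the right and rows downward; lengths in m; the calibration is good to about 2 mm. A picture is of the moment at which its call begins.
- manip.finish_job(): hands the job in, once; it reports no verdict.
The state is a dict: "t": time; "qpos": joint angles; "dq": joint speeds; "joint_torque": joint torques, N m; "tool_pos": TCP position; "tool_rot": TCP orientation; "force": force on the tool from outside, world axes, zero at the start; "torque": the same for the moment, N m; "finger_gap": finger opening in m.
Only numpy, scipy, OpenCV 4.12 (cv2) and the standard library are available. Lean on these libraries where they do the work, as an engineer would, in place of code of your own. Each camera call takes 0.05 s, during which the arm holds its last target. There are 200 camera calls.

## Working session

There is one attempt and no reset: what is moved stays moved. The work goes in short steps, Python scripts to look and compute and a tool call to move; the robot and the scene stay as the last step left them, time stands still between calls to the robot, and variables do not carry over. Pictures are saved under pics/ and viewed, about 8 in all and at most 12, crops included, and the job is handed in when it is done.

Besides the shell and the picture viewer there is one more tool, called after ">>>" as a command line: name --argument value ..., lists and objects as JSON in quotes. apply_moves: Moves the arm, as the interface text tells. Its arguments: {"type":"object","properties":{"rows":{"type":"array"},"force":{"type":"number"}},"required":["rows"]}

```bash
mkdir -p pics; python3 - <<'E'
from bench import sense, viewer, manip
import cv2,numpy as np
s=sense();print(s['t'],s['tool_pos'],s['tool_rot'],s['force'],s['finger_gap'],manip.pinch_z)
for n in("scene","side"):
    c=viewer.camera(n);cv2.imwrite(f'pics/{n}0.png',c['image'][:,:,::-1]);np.savez(f'{n}0.npz',**c)
    print(n,c['fov_y'],c['cx'],c['cy'],c['R'].tolist(),c['t'])
E
```

```text
0.0 [ 0.2069057  -0.58921871  0.22181431] [[-6.63071765e-04  3.31432612e-01 -9.43478661e-01]
 [ 1.48654917e-03 -9.43477499e-01 -3.31433248e-01]
 [-9.99998675e-01 -1.62229145e-03  1.32902417e-04]] [ 0.61380465  0.53003113 -0.2543155 ] 0.08786960819550477 0.0187
scene 46.232160667843026 314.59558643997104 195.05213221631755 [[-0.5459396367132833, 0.8377217282198279, -0.01312322878536095], [0.6218400763137951, 0.3946538970059689, -0.6764341956672912], [-0.5614844900399487, -0.37745278863241527, -0.7363861485648625]] [ 0.28550538 -0.24857802  1.61716525]
side 53.710771793884525 313.8688486610397 189.94626564329442 [[-0.9836385826813079, -0.1797924124374422, 0.01139416915062454], [-0.11764067059854308, 0.5931332979679897, -0.7964631588860474], [0.13643977162775323, -0.7847723104643413, -0.6045796965219937]] [0.47734914 0.0894709  0.86710364]
```

View pics/scene0.png

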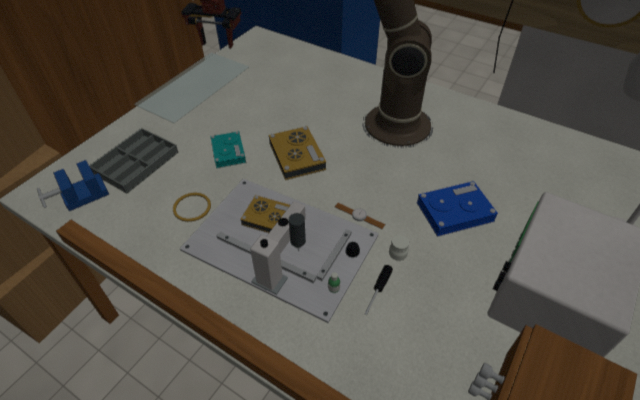

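View pics/side0.png

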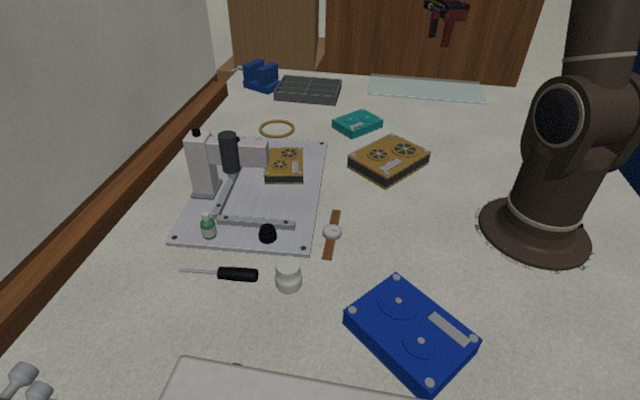

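Scene: the deck has corners near (245,181), (383,235), (327,315) and (184,248), and the small brass movement is at about (263,212). Side: the movement is at about (284,165), and the larger brass look-alike at (390,160) is off the deck.

```bash
cat > h.py <<'E'
import numpy as np,cv2
def K(c):
    f=200/np.tan(np.radians(c['fov_y'])/2);return f
def world(c):
    f=K(c);v,u=np.mgrid[0:400,0:640];z=c['z_map']
    P=np.stack([(u-c['cx'])/f*z,(v-c['cy'])/f*z,z],-1)
    return (P-c['t'])@c['R']
def ray(c,px,h):
    f=K(c);px=np.atleast_2d(np.array(px,float))
    d=np.c_[(px-[c['cx'],c['cy']])/f,np.ones(len(px))]@c['R'];o=-c['R'].T@c['t']
    return o+d*((h-o[2])/d[:,2])[:,None]
def proj(c,X):
    p=np.atleast_2d(X)@np.array(c['R']).T+c['t'];return p[:,:2]/p[:,2:]*K(c)+[c['cx'],c['cy']]
E
python3 - <<'E'
from h import *
for n,cs in(("scene",[(245,181),(383,235),(327,315),(184,248)]),("side",[(327,140),(308,248),(168,245)])):
    c=dict(np.load(n+'0.npz'));W=world(c)
    print(n,ray(c,cs,.012).round(3).tolist())
    hsv=cv2.cvtColor(c['image'],cv2.COLOR_RGB2HSV)
    ctr=(281,240) if n=="scene" else (255,200)
    v,u=np.mgrid[0:400,0:640]; near=(abs(u-ctr[0])<110)&(abs(v-ctr[1])<80)&(c['z_map']>0)
    m=near&(abs(W[...,2]-.012)<.004)
    k=cv2.morphologyEx(m.astype(np.uint8),cv2.MORPH_OPEN,np.ones((3,3)))
    N,l,st,_=cv2.connectedComponentsWithStats(k);i=1+st[1:,4].argmax()
    hull=cv2.convexHull(np.argwhere(l==i)[:,::-1].astype(np.int32))
    pts=W[l==i][:,:2].astype(np.float32)*1000
    print('deck',st[i],W[l==i][:,2].mean(),cv2.minAreaRect(pts),cv2.boxPoints(cv2.minAreaRect(pts)).round().tolist())
    b=near&(hsv[...,0]>14)&(hsv[...,0]<32)&(hsv[...,1]>110)&(W[...,2]>.03)&(W[...,2]<.055)
    N,l,st,_=cv2.connectedComponentsWithStats(b.astype(np.uint8))
    for i in range(1,N):
        if st[i,4]>60:
            p=W[l==i];print('brass',st[i],p.mean(0),cv2.minAreaRect(p[:,:2].astype(np.float32)*1000))
    im=c['image'][ctr[1]-80:ctr[1]+80,ctr[0]-105:ctr[0]+105,::-1]
    cv2.imwrite(f'pics/{n}z.png',cv2.resize(im,None,fx=3.8,fy=3.7,interpolation=2))
E
```

```text
scene [[0.51, -0.26, 0.012], [0.469, 0.187, 0.012], [0.754, 0.186, 0.012], [0.793, -0.241, 0.012]]
deck [ 277  257   82   59 1594] 0.010698419315225976 ((674.8153686523438, 118.0077896118164), (198.8365478515625, 145.69253540039062), 2.460282564163208) [[572.0, 187.0], [579.0, 41.0], [777.0, 49.0], [771.0, 195.0]]
brass [279 161  47  12 308] [ 0.38367005 -0.14863326  0.03632549] ((382.1609802246094, -137.89642333984375), (52.36058044433594, 142.169189453125), 33.09375)
brass [241 197  49  32 742] [ 0.59805495 -0.12242211  0.03869273] ((592.1561889648438, -120.59720611572266), (98.6529312133789, 106.38361358642578), 11.088128089904785)
brass [202 311  19   9  62] [ 0.91618426 -0.03037986  0.04843436] ((915.5145263671875, -29.19727325439453), (21.43045425415039, 45.41143035888672), 24.038185119628906)
side [[0.498, -0.281, 0.012], [0.469, 0.157, 0.012], [0.75, 0.203, 0.012]]
deck [ 165  138  162  117 8688] 0.012748357570525124 ((630.4586181640625, -39.78752136230469), (299.7669677734375, 451.8663330078125), 4.51621675491333) [[463.0, 174.0], [499.0, -277.0], [798.0, -253.0], [762.0, 197.0]]
brass [265 148  38  29 750] [ 0.5812346  -0.097073    0.04116929] ((582.68359375, -107.2082748413086), (91.62999725341797, 127.46177673339844), 11.738058090209961)
brass [348 148  17  19 157] [ 0.39666122 -0.16497598  0.03902251] ((404.713623046875, -170.134521484375), (41.7603645324707, 78.3536148071289), 5.005250930786133)
```

View pics/sidez.png

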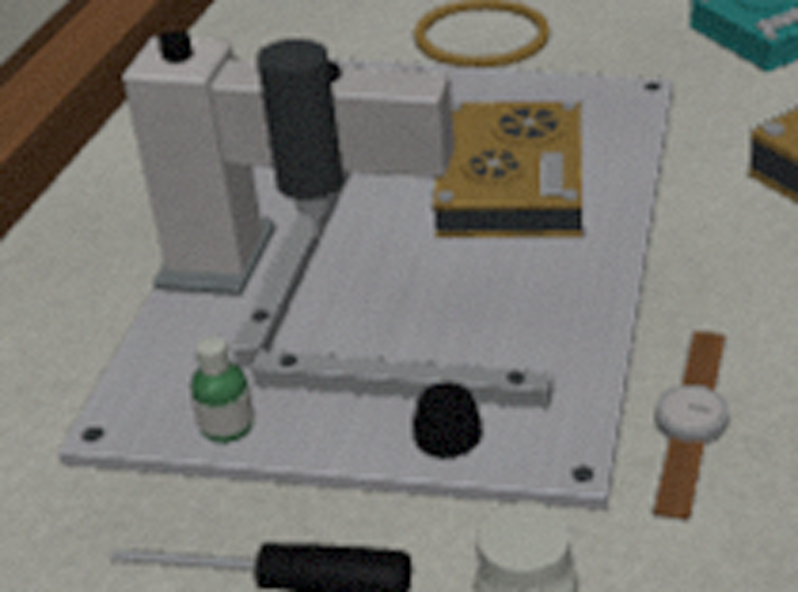

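The side view is clear: the movement is at crop (510,165), with the beam over its far end and free deck between it and the stop bars. Next I compute poses for the first push, using the open fork leaned back.

```bash
cat >> h.py <<'E'
from scipy.spatial.transform import Rotation as Ro
A=np.radians(4.55);FX=np.array([np.cos(A),np.sin(A),0]);FY=np.array([-np.sin(A),np.cos(A),0]);O=np.array([.6361,.0158,0]);UP=np.array([0,0,1.])
def fw(x,y,z): return O+FX*x/1000+FY*y/1000+UP*z/1000
def wf(p): d=np.array(p)-O;return np.array([d@FX,d@FY,d[2]])*1000
def rot(xa,ya): return np.c_[xa,ya,np.cross(xa,ya)]
def R1(l): return rot(FX*np.sin(l)-UP*np.cos(l),-FY)
def R2(l): return rot(FY*np.sin(l)-UP*np.cos(l),FX)
def plan(s,Rt,*pts):
    R=np.array(s['tool_rot']);print('f-frame',wf(s['tool_pos']).round(1),'turn',Ro.from_matrix(R.T@Rt).as_rotvec().round(4))
    p=np.array(s['tool_pos'])
    for q in pts: q=fw(*q);print('shift',((q-p)@Rt).round(4));p=q
E
python3 - <<'E'
from bench import sense
from h import *
s=sense();plan(s,R1(.52),(-145,-122,220),(-145,-122,60),(-145,-122,24))
E
```

```text
f-frame [-475.8 -569.1  221.9] turn [0.2522 0.5174 0.0686]
shift [ 0.166  -0.4471 -0.2862]
shift [0.1389 0.     0.0795]
shift [0.0312 0.     0.0179]
```

>>> apply_moves --rows '[[[0, 0, 0], [0.063, 0.1293, 0.0172], 1], [[0, 0, 0], [0.063, 0.1293, 0.0172], 1], [[0, 0, 0], [0.063, 0.1293, 0.0172], 1], [[0, 0, 0], [0.063, 0.1293, 0.0172], 1], [[0.0138, -0.0373, -0.0239], [0, 0, 0], 1], [[0.0138, -0.0373, -0.0239], [0, 0, 0], 1], [[0.0138, -0.0373, -0.0239], [0, 0, 0], 1], [[0.0138, -0.0373, -0.0239], [0, 0, 0], 1], [[0.0138, -0.0373, -0.0239], [0, 0, 0], 1], [[0.0138, -0.0373, -0.0239], [0, 0, 0], 1], [[0.0138, -0.0373, -0.0239], [0, 0, 0], 1], [[0.0138, -0.0373, -0.0239], [0, 0, 0], 1], [[0.0138, -0.0373, -0.0239], [0, 0, 0], 1], [[0.0138, -0.0373, -0.0239], [0, 0, 0], 1], [[0.0138, -0.0373, -0.0239], [0, 0, 0], 1], [[0.0138, -0.0373, -0.0239], [0, 0, 0], 1], [[0, 0, 0], [0, 0, 0], 1]]'

```text
t: 2.22
tool_pos: [0.5028, -0.1137, 0.221]
tool_rot: [[0.496, 0.085, -0.864], [0.041, -0.996, -0.075], [-0.867, 0.001, -0.497]]
force: [-0.3, -0.7, -0.4]
finger_gap: 0.088
```

```bash
python3 - <<'E'
from bench import sense,viewer
from h import *
s=sense();print(s['t'],s['qpos']);plan(s,R1(.52),(-145,-122,60),(-145,-122,24))
c=viewer.camera("wrist");np.savez('w1.npz',**c);cv2.imwrite('pics/w1.png',c['image'][:,:,::-1])
E
```

```text
2.225 [ 0.86665623  0.02624452 -0.62393024  2.22961125 -0.36663134  0.41904378
 -0.93811546]
f-frame [-143.2 -118.5  221. ] turn [ 0.0059 -0.0007  0.0017]
shift [0.1388 0.0035 0.0815]
shift [0.0312 0.     0.0179]
```

View pics/w1.png

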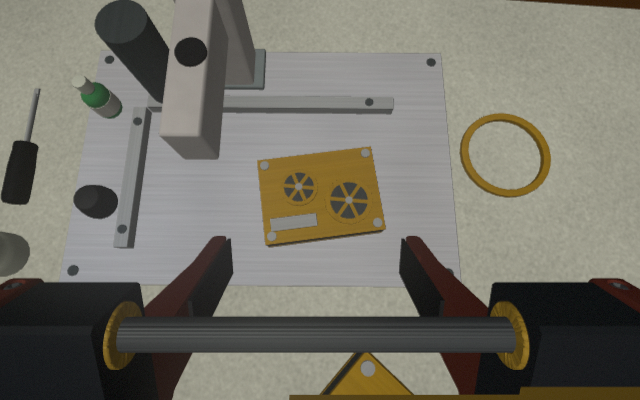

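The wrist view shows the movement with top corners at about (258,160), (371,148), (384,230) and (266,245). The far bar runs along row 104 and the left bar along column 133. I'll measure both from this picture.

```bash
python3 - <<'E'
from h import *
c=dict(np.load('w1.npz'))
p=ray(c,[(258,160),(371,148),(384,230),(266,245)],.040)
print('mov corners f',[wf(q).round(1).tolist() for q in p])
hsv=cv2.cvtColor(c['image'],cv2.COLOR_RGB2HSV)
b=((hsv[...,0]>14)&(hsv[...,0]<32)&(hsv[...,1]>110)).astype(np.uint8);b[:,:240]=0;b[:140]=0;b[255:]=0;b[:,400:]=0
cn=max(cv2.findContours(b,0,1)[0],key=cv2.contourArea)[:,0]
q=np.array([wf(x)[:2] for x in ray(c,cn,.040)],np.float32);print(cv2.minAreaRect(q))
print('deck holes',[wf(x).round(1).tolist()[:2] for x in ray(c,[(431,62),(73,270),(109,60),(449,272)],.012)])
print('deck corners R far/near',[wf(x).round(1).tolist()[:2] for x in ray(c,[(440,53),(461,287),(95,52),(61,283)],.012)])
print('bar end far (near edge top; right)',[wf(x).round(1).tolist()[:2] for x in ray(c,[(393,108),(230,107)],.027)])
print('left bar',[wf(x).round(1).tolist()[:2] for x in ray(c,[(128,240),(145,130)],.027)])
E
```

```text
mov corners f [[-23.8, -52.4, 40.0], [-8.4, -180.0, 40.0], [-102.2, -190.9, 40.0], [-119.1, -65.3, 40.0]]
((-62.645668029785156, -121.68627166748047), (95.72723388671875, 129.1737518310547), 7.898763656616211)
deck holes [[124.0, -267.1], [-145.5, 154.0], [123.9, 153.9], [-144.9, -267.5]]
deck corners R far/near [[137.6, -279.9], [-161.1, -279.5], [135.8, 174.1], [-159.7, 164.9]]
bar end far (near edge top; right) [[49.0, -210.5], [48.9, -12.9]]
left bar [[-113.2, 88.7], [18.0, 86.3]]
```

>>> apply_moves --rows '[[[0.0347, 0.0016, 0.0204], [0.0015, 0, 0], 1], [[0.0347, 0.0016, 0.0204], [0.0015, 0, 0], 1], [[0.0347, 0.0016, 0.0204], [0.0015, 0, 0], 1], [[0.0347, 0.0016, 0.0204], [0.0015, 0, 0], 1], [[0.0156, 0, 0.009], [0, 0, 0], 1], [[0.0156, 0, 0.009], [0, 0, 0], 1], [[0, 0, 0], [0, 0, 0], 1]]'

```text
t: 3.15
tool_pos: [0.504, -0.1214, 0.0859]
tool_rot: [[0.47, 0.086, -0.879], [0.074, -0.996, -0.058], [-0.88, -0.037, -0.474]]
force: [-1.2, 0.5, -0.7]
finger_gap: 0.0876
```

```bash
python3 - <<'E'
from bench import sense,viewer
from h import *
s=sense();print(s['t'],s['force']);plan(s,R1(.52),(-80,-125,24),(-60,-125,24),(-55,-125,24))
E
```

```text
3.15 [-1.22231311  0.48284138 -0.68534404]
f-frame [-142.5 -126.3   85.9] turn [-0.0119  0.0258  0.0362]
shift [ 0.0848 -0.0013 -0.0235]
shift [ 0.0099 -0.     -0.0174]
shift [ 0.0025 -0.     -0.0043]
```

```bash
python3 - <<'E'
from bench import sense,viewer
s=sense();print(s['qpos'].round(3),s['dq'].round(3),s['joint_torque'].round(1))
E
```

```text
[ 0.569  0.293 -0.324  2.344 -1.033  0.127 -0.211] [ 0.005 -0.021 -0.018  0.004 -0.001  0.001  0.001] [ -0.2 -37.3  -1.7 -18.   -1.2  -0.3   0.2]
```

```bash
python3 - <<'E'
from bench import sense,viewer
from h import *
s=sense();plan(s,R1(.2),(-148,-134,86),(-148,-134,22))
E
```

```text
f-frame [-142.5 -126.3   85.9] turn [-0.006  -0.2942  0.0377]
shift [-0.0012  0.0077  0.0053]
shift [0.0627 0.     0.0127]
```

>>> apply_moves --rows '[[[0, 0, 0], [-0.0015, -0.0735, 0.0094], 0.36], [[0, 0, 0], [-0.0015, -0.0735, 0.0094], 0.36], [[0, 0, 0], [-0.0015, -0.0735, 0.0094], 0.36], [[0, 0, 0], [-0.0015, -0.0735, 0.0094], 0.36], [[-0.0012, 0.0077, 0.0053], [0, 0, 0], 0.36], [[0, 0, 0], [0, 0, 0], 0.36], [[0, 0, 0], [0, 0, 0], 0.36]]'

```text
t: 4.03
tool_pos: [0.4993, -0.1282, 0.0835]
tool_rot: [[0.243, 0.086, -0.966], [0.03, -0.996, -0.081], [-0.969, -0.01, -0.245]]
force: [-0.0, -0.2, 0.7]
finger_gap: 0.06
```

```bash
python3 - <<'E'
from bench import sense,viewer
from h import *
s=sense();print(s['qpos'].round(3));plan(s,R1(.2),(-148,-134,86),(-148,-134,22))
E
```

```text
[-0.093  0.314  0.366  2.211 -0.476  0.446 -0.831]
f-frame [-147.8 -132.7   83.5] turn [ 0.004  -0.0474  0.0108]
shift [-0.0024  0.0013 -0.0003]
shift [0.0627 0.     0.0127]
```

>>> apply_moves --rows '[[[0, 0, 0], [0.004, -0.047, 0.011], 0.36], [[0.0152, 0.0003, 0.003], [0, 0, 0], 0.36], [[0.0152, 0.0003, 0.003], [0, 0, 0], 0.36], [[0.0152, 0.0003, 0.003], [0, 0, 0], 0.36], [[0.0152, 0.0003, 0.003], [0, 0, 0], 0.36], [[0, 0, 0], [0, 0, 0], 0.36]]'

```text
t: 4.78
tool_pos: [0.4994, -0.1287, 0.02]
tool_rot: [[0.195, 0.082, -0.977], [0.015, -0.997, -0.08], [-0.981, 0.001, -0.196]]
force: [0.1, -0.4, 0.3]
finger_gap: 0.0598
```

```bash
python3 - <<'E'
from bench import sense,viewer
from h import *
s=sense();print(s['qpos'].round(3),s['force']);plan(s,R1(.2),(-70,-134,22),(-50,-134,22))
E
```

```text
[-0.04   0.451  0.289  2.209 -0.543  0.355 -0.781] [ 0.07985479 -0.39819585  0.29356408]
f-frame [-147.7 -133.2   20. ] turn [ 0.0026  0.0028 -0.0002]
shift [ 0.0135  0.0008 -0.0766]
shift [ 0.004   0.     -0.0196]
```

>>> apply_moves --rows '[[[0.0011, 0, -0.0059], [0, 0, 0], 0.36], [[0.0011, 0, -0.0059], [0, 0, 0], 0.36], [[0.0011, 0, -0.0059], [0, 0, 0], 0.36], [[0.0011, 0, -0.0059], [0, 0, 0], 0.36], [[0.0011, 0, -0.0059], [0, 0, 0], 0.36], [[0.0011, 0, -0.0059], [0, 0, 0], 0.36], [[0.0011, 0, -0.0059], [0, 0, 0], 0.36], [[0.0011, 0, -0.0059], [0, 0, 0], 0.36], [[0.0011, 0, -0.0059], [0, 0, 0], 0.36], [[0.0011, 0, -0.0059], [0, 0, 0], 0.36], [[0.0011, 0, -0.0059], [0, 0, 0], 0.36], [[0, 0, 0], [0, 0, 0], 0.36]]'

```text
t: 6.28
tool_pos: [0.5674, -0.1231, 0.0229]
tool_rot: [[0.199, 0.083, -0.976], [0.015, -0.997, -0.082], [-0.98, 0.002, -0.2]]
force: [0.3, -0.7, -0.7]
finger_gap: 0.0598
```

```bash
cat >> h.py <<'E'
def mov(c,roi):
    hsv=cv2.cvtColor(c['image'],cv2.COLOR_RGB2HSV)
    b=((hsv[...,0]>14)&(hsv[...,0]<32)&(hsv[...,1]>110)).astype(np.uint8);m=np.zeros_like(b);m[roi[1]:roi[3],roi[0]:roi[2]]=1;b&=m
    cn=max(cv2.findContours(b,0,1)[0],key=cv2.contourArea)[:,0]
    return cv2.minAreaRect(np.array([wf(x)[:2] for x in ray(c,cn,.040)],np.float32))
E
python3 - <<'E'
from bench import sense,viewer
from h import *
s=sense();print(s['qpos'].round(3),s['force']);plan(s,R1(.2),(-60,-134,22),(-50,-134,22))
c=viewer.camera("wrist");np.savez('w2.npz',**c);cv2.imwrite('pics/w2.png',c['image'][:,:,::-1])
E
```

```text
[-0.097  0.524  0.329  2.064 -0.525  0.431 -0.851] [ 0.34100036 -0.68315387 -0.68915765]
f-frame [ -79.5 -133.    22.9] turn [ 0.0039 -0.001  -0.0012]
shift [ 0.0048  0.001  -0.0189]
shift [ 0.002   0.     -0.0098]
```

View pics/w2.png

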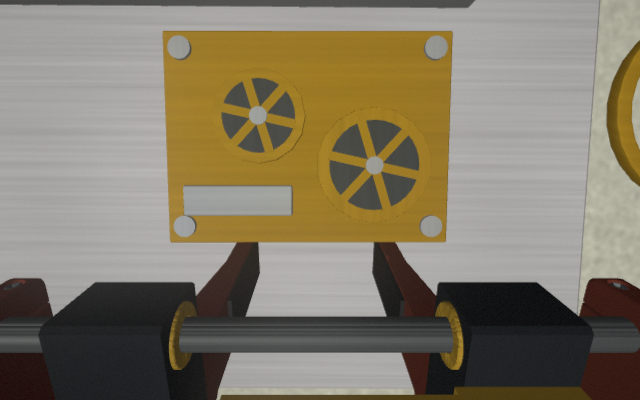

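The movement is square to the bar now, with top corners (163,30), (452,30), (446,242) and (170,242). A gap to the far bar (row 5) remains.

```bash
python3 - <<'E'
from h import *
print(mov(dict(np.load('w2.npz')),(120,10,500,260)))
E
```

```text
((-21.8902587890625, -128.35006713867188), (95.5673828125, 129.39614868164062), 0.2428010106086731)
```

>>> apply_moves --rows '[[[0.001, 0, -0.0039], [0, 0, 0], 0.36], [[0.001, 0, -0.0039], [0, 0, 0], 0.36], [[0.001, 0, -0.0039], [0, 0, 0], 0.36], [[0, 0, 0], [0, 0, 0], 0.36]]'

```text
t: 6.82
tool_pos: [0.579, -0.1221, 0.0221]
tool_rot: [[0.199, 0.083, -0.977], [0.015, -0.997, -0.081], [-0.98, 0.002, -0.199]]
force: [-2.1, -0.9, 0.6]
finger_gap: 0.0596
```

>>> apply_moves --rows '[[[0.0005, 0, -0.003], [0, 0, 0], 0.36], [[0.0005, 0, -0.003], [0, 0, 0], 0.36], [[0.0005, 0, -0.003], [0, 0, 0], 0.36], [[0, 0, 0], [0, 0, 0], 0.36]]'

```text
t: 7.32
tool_pos: [0.5882, -0.1212, 0.0224]
tool_rot: [[0.199, 0.083, -0.977], [0.015, -0.997, -0.082], [-0.98, 0.002, -0.199]]
force: [-0.7, 0.3, -0.5]
finger_gap: 0.0595
```

>>> apply_moves --rows '[[[0.0003, 0, -0.0015], [0, 0, 0], 0.36], [[0.0003, 0, -0.0015], [0, 0, 0], 0.36], [[0, 0, 0], [0, 0, 0], 0.36]]'

```text
t: 7.7
tool_pos: [0.5902, -0.1211, 0.0223]
tool_rot: [[0.197, 0.083, -0.977], [0.015, -0.997, -0.081], [-0.98, 0.001, -0.198]]
force: [-4.6, 0.6, 1.4]
finger_gap: 0.06
```

>>> apply_moves --rows '[[[0.0003, 0, -0.0015], [0, 0, 0], 0.36], [[0, 0, 0], [0, 0, 0], 0.36]]'

```text
t: 7.95
tool_pos: [0.5904, -0.121, 0.0221]
tool_rot: [[0.195, 0.082, -0.977], [0.016, -0.997, -0.081], [-0.981, 0.0, -0.196]]
force: [-9.2, -0.2, 6.8]
finger_gap: 0.0596
```

>>> apply_moves --rows '[[[0, 0, -0.002], [0, 0, 0], 0.36], [[0, 0, 0], [0, 0, 0], 0.36]]'

```text
t: 8.2
tool_pos: [0.5905, -0.121, 0.0221]
tool_rot: [[0.192, 0.082, -0.978], [0.016, -0.997, -0.08], [-0.981, -0.001, -0.193]]
force: [-15.7, -0.5, 11.2]
finger_gap: 0.06
```

```bash
python3 - <<'E'
from bench import sense,viewer
from h import *
s=sense();print(s['qpos'].round(3),s['force']);plan(s,R1(.2),(-90,-134,30),(-90,-134,130))
c=viewer.camera("wrist");np.savez('w3.npz',**c);cv2.imwrite('pics/w3.png',c['image'][:,:,::-1])
print(mov(c,(120,10,500,260)))
E
```

```text
[-0.113  0.556  0.342  2.006 -0.518  0.468 -0.876] [-15.68377649  -0.5201871   11.16606348]
f-frame [ -56.3 -132.7   22.1] turn [0.0026 0.0058 0.001 ]
shift [-0.0145  0.0013  0.0315]
shift [-0.098   0.     -0.0199]
((0.6731338500976562, -127.98086547851562), (95.6112289428711, 129.5229034423828), 0.2979702949523926)
```

>>> apply_moves --rows '[[[-0.005, 0.0006, 0.0105], [0, 0, 0], 0.36], [[-0.005, 0.0006, 0.0105], [0, 0, 0], 0.36], [[-0.005, 0.0006, 0.0105], [0, 0, 0], 0.36], [[-0.033, 0, -0.0066], [0, 0, 0], 0.2], [[-0.033, 0, -0.0066], [0, 0, 0], 0.2], [[-0.033, 0, -0.0066], [0, 0, 0], 0.2], [[0, 0.04, 0], [0, 0, 0], 0.2], [[0, 0.04, 0], [0, 0, 0], 0.2], [[0, 0.04, 0], [0, 0, 0], 0.2], [[0, 0, 0], [0, 0, 0], 0.2]]'

```text
t: 9.5
tool_pos: [0.5694, -0.249, 0.1329]
tool_rot: [[0.199, 0.077, -0.977], [0.012, -0.997, -0.077], [-0.98, 0.004, -0.199]]
force: [-0.2, 0.8, -0.7]
finger_gap: 0.0532
```

```bash
python3 - <<'E'
from bench import sense,viewer
from h import *
s=sense();print(s['qpos'].round(3),s['force']);plan(s,R2(.0),(2,-250,130));plan(s,R2(.55),(2,-250,130));plan(dict(tool_pos=s['tool_pos'],tool_rot=R2(0)),R2(.55),(2,-245,130),(2,-245,24))
E
```

```text
[ 0.021  0.43   0.475  1.888 -0.437  0.733 -0.744] [-0.23306275  0.83586945 -0.6635989 ]
f-frame [ -87.5 -258.6  132.9] turn [-1.5666 -0.1547 -0.1607]
shift [ 0.0029  0.0895 -0.0086]
f-frame [ -87.5 -258.6  132.9] turn [-1.4684  0.2767 -0.5818]
shift [ 0.007   0.0895 -0.0058]
f-frame [ -87.5 -258.6  132.9] turn [0.   0.55 0.  ]
shift [ 0.0096  0.0895 -0.0101]
shift [0.0904 0.     0.0554]
```

>>> apply_moves --rows '[[[0, 0, 0], [-0.1224, 0.0231, -0.0485], 0.2], [[0, 0, 0], [-0.1224, 0.0231, -0.0485], 0.2], [[0, 0, 0], [-0.1224, 0.0231, -0.0485], 0.2], [[0, 0, 0], [-0.1224, 0.0231, -0.0485], 0.2], [[0, 0, 0], [-0.1224, 0.0231, -0.0485], 0.2], [[0, 0, 0], [-0.1224, 0.0231, -0.0485], 0.2], [[0, 0, 0], [-0.1224, 0.0231, -0.0485], 0.2], [[0, 0, 0], [-0.1224, 0.0231, -0.0485], 0.2], [[0, 0, 0], [-0.1224, 0.0231, -0.0485], 0.2], [[0, 0, 0], [-0.1224, 0.0231, -0.0485], 0.2], [[0, 0, 0], [-0.1224, 0.0231, -0.0485], 0.2], [[0, 0, 0], [-0.1224, 0.0231, -0.0485], 0.2], [[0, 0, 0], [0, 0, 0], 0.2]]'

```text
t: 11.12
tool_pos: [0.5706, -0.2437, 0.1318]
tool_rot: [[-0.046, 0.996, 0.072], [0.523, 0.086, -0.848], [-0.851, -0.001, -0.526]]
force: [0.4, 0.4, -0.2]
finger_gap: 0.0526
```

```bash
python3 - <<'E'
from bench import sense,viewer
from h import *
s=sense();print(s['qpos'].round(3),s['force']);plan(s,R2(.55),(2,-245,130),(2,-245,24))
E
```

```text
[ 0.574  0.715 -0.01   1.44  -0.434  1.366  0.822] [ 0.44094782  0.42002796 -0.16262973]
f-frame [ -85.9 -253.4  131.8] turn [ 0.0047 -0.0033  0.0045]
shift [ 0.0059  0.0879 -0.0063]
shift [0.0904 0.     0.0554]
```

>>> apply_moves --rows '[[[0.002, 0.0295, -0.002], [0, 0, 0], 0.2], [[0.002, 0.0295, -0.002], [0, 0, 0], 0.2], [[0.002, 0.0295, -0.002], [0, 0, 0], 0.2], [[0.0226, 0, 0.0138], [0, 0, 0], 0.2], [[0.0226, 0, 0.0138], [0, 0, 0], 0.2], [[0.0226, 0, 0.0138], [0, 0, 0], 0.2], [[0.0226, 0, 0.0138], [0, 0, 0], 0.2], [[0, 0, 0], [0, 0, 0], 0.2]]'

```text
t: 12.12
tool_pos: [0.6557, -0.228, 0.0213]
tool_rot: [[-0.049, 0.996, 0.069], [0.525, 0.084, -0.847], [-0.85, -0.005, -0.527]]
force: [0.0, -0.1, 0.1]
finger_gap: 0.0527
```

```bash
python3 - <<'E'
from bench import sense,viewer
from h import *
s=sense();print(s['qpos'].round(3),s['force']);plan(s,R2(.55),(3,-190,23),(4,-90,23),(5,-50,23))
E
```

```text
[ 0.505  0.937 -0.022  1.283 -0.458  1.281  0.786] [ 0.03733682 -0.11029612  0.09391381]
f-frame [ 2.000e-01 -2.446e+02  2.130e+01] turn [ 0.0017 -0.0051  0.007 ]
shift [ 0.0271  0.0028 -0.0474]
shift [ 0.0523  0.001  -0.0853]
shift [ 0.0209  0.001  -0.0341]
```

>>> apply_moves --rows '[[[0.0041, 0.0003, -0.0068], [0, 0, 0.0007], 0.2], [[0.0041, 0.0003, -0.0068], [0, 0, 0.0007], 0.2], [[0.0041, 0.0003, -0.0068], [0, 0, 0.0007], 0.2], [[0.0041, 0.0003, -0.0068], [0, 0, 0.0007], 0.2], [[0.0041, 0.0003, -0.0068], [0, 0, 0.0007], 0.2], [[0.0041, 0.0003, -0.0068], [0, 0, 0.0007], 0.2], [[0.0041, 0.0003, -0.0068], [0, 0, 0.0007], 0.2], [[0.0041, 0.0003, -0.0068], [0, 0, 0.0007], 0.2], [[0, 0, 0], [0, 0, 0], 0.2]]'

```text
t: 13.25
tool_pos: [0.6543, -0.1641, 0.0251]
tool_rot: [[-0.04, 0.997, 0.072], [0.524, 0.083, -0.848], [-0.851, 0.004, -0.526]]
force: [-0.3, -0.0, 0.4]
finger_gap: 0.0528
```

```bash
python3 - <<'E'
from bench import sense,viewer
from h import *
s=sense();print(s['qpos'].round(3),s['force']);plan(s,R2(.55),(3,-110,23))
c=viewer.camera("wrist");np.savez('w4.npz',**c);cv2.imwrite('pics/w4.png',c['image'][:,:,::-1])
E
```

```text
[ 0.448  0.879 -0.047  1.398 -0.483  1.19   0.754] [-0.33152787 -0.00879156  0.43790495]
f-frame [   3.9 -180.8   25.1] turn [ 0.005  -0.0034 -0.0012]
shift [ 0.0388 -0.0009 -0.0593]
```

View pics/w4.png

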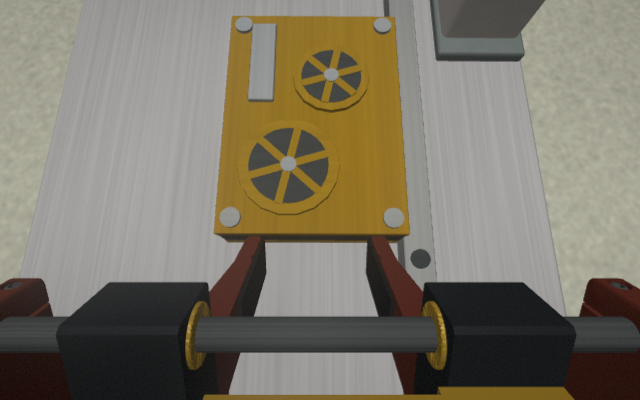

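The fork sits square on the right end: block top (231,16)–(395,16) to (214,234)–(409,234). Its right side runs along the far bar, so I keep pushing.

>>> apply_moves --rows '[[[0.0044, 0.0001, -0.0067], [0, 0, 0], 0.2], [[0.0044, 0.0001, -0.0067], [0, 0, 0], 0.2], [[0.0044, 0.0001, -0.0067], [0, 0, 0], 0.2], [[0.0044, 0.0001, -0.0067], [0, 0, 0], 0.2], [[0.0044, 0.0001, -0.0067], [0, 0, 0], 0.2], [[0.0044, 0.0001, -0.0067], [0, 0, 0], 0.2], [[0.0044, 0.0001, -0.0067], [0, 0, 0], 0.2], [[0.0044, 0.0001, -0.0067], [0, 0, 0], 0.2], [[0.0044, 0.0001, -0.0067], [0, 0, 0], 0.2], [[0, 0, 0], [0, 0, 0], 0.2]]'

```text
t: 14.55
tool_pos: [0.6499, -0.0929, 0.0235]
tool_rot: [[-0.039, 0.997, 0.073], [0.523, 0.082, -0.848], [-0.851, 0.005, -0.525]]
force: [-0.2, -1.7, 1.4]
finger_gap: 0.0529
```

```bash
python3 - <<'E'
from bench import sense,viewer
from h import *
s=sense();print(s['qpos'].round(3),s['force']);plan(s,R2(.55),(3,-60,23))
c=viewer.camera("wrist");np.savez('w5.npz',**c);cv2.imwrite('pics/w5.png',c['image'][:,:,::-1])
print(mov(dict(np.load('w4.npz')),(180,5,440,260)),mov(c,(180,5,440,260)))
E
```

```text
[ 0.379  0.832 -0.074  1.505 -0.512  1.095  0.712] [-0.231294   -1.68752289  1.399269  ]
f-frame [   5.1 -109.4   23.5] turn [ 0.005  -0.0025 -0.0026]
shift [ 0.0262 -0.0021 -0.0419]
((0.8245315551757812, -106.7613754272461), (95.42858123779297, 130.3445587158203), 0.02679421752691269) ((0.9646453857421875, -35.38433837890625), (95.42166137695312, 130.72242736816406), 0.04328429326415062)
```

View pics/w5.png

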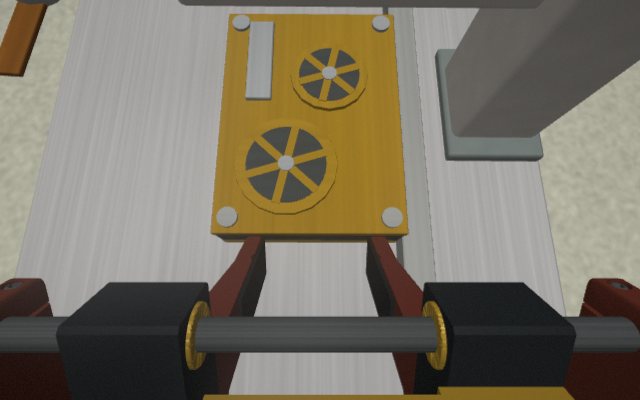

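The block is still flush along the bar, with the beam's edge at the top (row 3). Before the last 60 mm I check clearance of the camera position to the beam.

```bash
python3 - <<'E'
from h import *
c=dict(np.load('w5.npz'));p=wf(-c['R'].T@c['t']);print('cam f',p, 'at end y', p[1]+60)
E
```

```text
cam f [   3.39828936 -128.42584185  201.95550993] at end y -68.42584185439065
```

>>> apply_moves --rows '[[[0.0042, 0, -0.0068], [0, 0, 0], 0.2], [[0.0042, 0, -0.0068], [0, 0, 0], 0.2], [[0.0042, 0, -0.0068], [0, 0, 0], 0.2], [[0.0042, 0, -0.0068], [0, 0, 0], 0.2], [[0, 0, 0], [0, 0, 0], 0.2]]'

```text
t: 15.22
tool_pos: [0.6466, -0.0595, 0.023]
tool_rot: [[-0.041, 0.996, 0.073], [0.525, 0.084, -0.847], [-0.85, 0.004, -0.526]]
force: [-0.0, 0.7, -0.1]
finger_gap: 0.0526
```

>>> apply_moves --rows '[[[0.0032, 0, -0.0051], [0, 0, 0], 0.2], [[0.0032, 0, -0.0051], [0, 0, 0], 0.2], [[0.0032, 0, -0.0051], [0, 0, 0], 0.2], [[0.0016, 0, -0.0026], [0, 0, 0], 0.2], [[0, 0, 0], [0, 0, 0], 0.2]]'

```text
t: 15.85
tool_pos: [0.645, -0.0394, 0.0229]
tool_rot: [[-0.04, 0.997, 0.073], [0.524, 0.083, -0.848], [-0.851, 0.004, -0.526]]
force: [-0.4, -1.9, 1.0]
finger_gap: 0.0528
```

>>> apply_moves --rows '[[[0.001, 0, -0.0017], [0, 0, 0], 0.2], [[0.001, 0, -0.0017], [0, 0, 0], 0.2], [[0, 0, 0], [0, 0, 0], 0.2]]'

```text
t: 16.23
tool_pos: [0.6448, -0.0362, 0.0229]
tool_rot: [[-0.04, 0.997, 0.072], [0.523, 0.082, -0.848], [-0.851, 0.004, -0.525]]
force: [0.0, -3.0, 0.9]
finger_gap: 0.0524
```

>>> apply_moves --rows '[[[0.001, 0, -0.0017], [0, 0, 0], 0.2], [[0, 0, 0], [0, 0, 0], 0.2]]'

```text
t: 16.48
tool_pos: [0.6446, -0.0346, 0.0229]
tool_rot: [[-0.04, 0.997, 0.072], [0.523, 0.082, -0.848], [-0.851, 0.004, -0.525]]
force: [-0.9, -2.9, 1.5]
finger_gap: 0.0529
```

TCP is at fixture y ≈ -51, so about 2 mm remain.

>>> apply_moves --rows '[[[0.001, 0, -0.0017], [0, 0, 0], 0.2], [[0, 0, 0], [0, 0, 0], 0.2]]'

```text
t: 16.73
tool_pos: [0.6447, -0.0344, 0.0229]
tool_rot: [[-0.039, 0.997, 0.071], [0.521, 0.081, -0.849], [-0.852, 0.004, -0.523]]
force: [-0.2, -7.3, 2.1]
finger_gap: 0.053
```

>>> apply_moves --rows '[[[0.001, 0, -0.0017], [0, 0, 0], 0.2], [[0, 0, 0], [0, 0, 0], 0.2]]'

```text
t: 16.98
tool_pos: [0.6446, -0.0342, 0.0229]
tool_rot: [[-0.037, 0.997, 0.07], [0.52, 0.08, -0.851], [-0.854, 0.005, -0.521]]
force: [-0.7, -11.1, 3.2]
finger_gap: 0.0525
```

>>> apply_moves --rows '[[[0.001, 0, -0.0017], [0, 0, 0], 0.2], [[0, 0, 0], [0, 0, 0], 0.2]]'

```text
t: 17.23
tool_pos: [0.6447, -0.0341, 0.0229]
tool_rot: [[-0.036, 0.997, 0.07], [0.518, 0.078, -0.852], [-0.855, 0.005, -0.519]]
force: [-1.7, -15.3, 4.9]
finger_gap: 0.0527
```

```bash
python3 - <<'E'
from bench import sense,viewer
from h import *
s=sense();print(s['qpos'].round(3),s['force']);plan(s,R2(.55),(3,-80,23))
c=viewer.camera("wrist");np.savez('w6.npz',**c)
d=viewer.camera("side");np.savez('s6.npz',**d)
i=c['image'][:300,80:560,::-1];j=cv2.resize(d['image'][130:250,165:330,::-1],None,fx=3.5,fy=3.5,interpolation=2)
o=np.zeros((300+420,600,3),np.uint8);o[:300,:480]=i;o[300:720,:578]=j[:420,:578]
cv2.imwrite('pics/6.png',cv2.resize(o,(500,600),interpolation=cv2.INTER_AREA));print(mov(c,(180,5,440,260)))
E
```

```text
[ 0.315  0.796 -0.095  1.583 -0.536  1.016  0.668] [ -1.65032252 -15.29252553   4.91249676]
f-frame [  4.6 -50.4  22.9] turn [ 0.0019  0.0041 -0.0049]
shift [-0.0156 -0.0016  0.0252]
((0.5435256958007812, -21.800474166870117), (95.45404052734375, 40.71927261352539), 0.1209733635187149)
```

View pics/6.png

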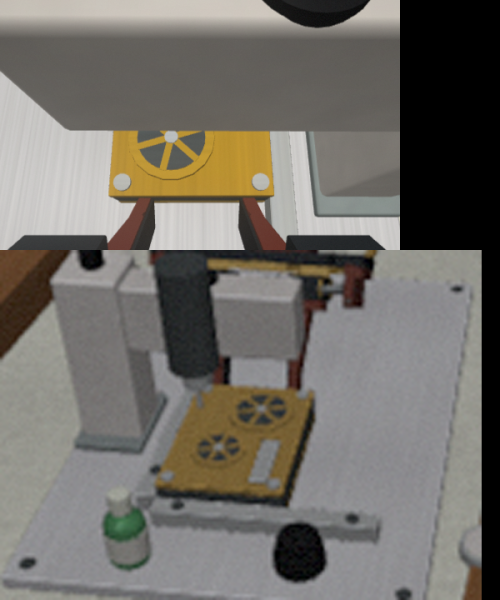

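The side view shows the block in the corner against both bars. The wrist view still shows it square to the far bar. I retreat to the right and up, then check.

>>> apply_moves --rows '[[[-0.003, 0, 0.005], [0, 0, 0], 0.2], [[-0.0063, 0, 0.0101], [0, 0, 0], 0.2], [[-0.0156, 0, 0.0252], [0, 0, 0], 0.2], [[-0.0156, 0, 0.0252], [0, 0, 0], 0.2], [[-0.0156, 0, 0.0252], [0, 0, 0], 0.2], [[-0.04, 0, 0], [0, 0, 0], 0.2], [[-0.04, 0, 0], [0, 0, 0], 0.2], [[-0.04, 0, 0], [0, 0, 0], 0.2], [[-0.04, 0, 0], [0, 0, 0], 0.2], [[0, 0, 0], [0, 0, 0], 0.2]]'

```text
t: 18.58
tool_pos: [0.66, -0.2234, 0.1621]
tool_rot: [[-0.034, 0.997, 0.071], [0.52, 0.078, -0.851], [-0.853, 0.008, -0.521]]
force: [-0.3, 0.6, -0.8]
finger_gap: 0.0527
```

```bash
python3 - <<'E'
from bench import sense,viewer
from h import *
s=sense();print(s['t'],s['force'],wf(s['tool_pos']))
d=viewer.camera("side");np.savez('s7.npz',**d);e=viewer.camera("scene")
j=cv2.resize(d['image'][170:270,185:325,::-1],None,fx=5,fy=5,interpolation=2)
cv2.imwrite('pics/7.png',j)
r=mov(d,(190,140,320,260));print('side',r)
x=wf(ray(d,[(0,0)],.04)[0])
# compare other things moved
for n,a in(("side",d),("scene",e)):
    b=np.load(n+'0.npz');df=cv2.absdiff(a['image'],b['image']).max(2);m=(cv2.medianBlur(df,5)>40).astype(np.uint8)
    N,l,st,_=cv2.connectedComponentsWithStats(m);print(n,[q.tolist() for q in st[1:] if q[4]>25])
E
```

```text
18.575 [-0.28819941  0.55387143 -0.76334905] [   4.83404459 -240.29614833  162.10662737]
side ((-1.1327896118164062, 28.32757568359375), (96.52627563476562, 132.48838806152344), 0.03143973648548126)
side [[254, 0, 31, 29, 480], [435, 0, 34, 18, 253], [493, 0, 147, 89, 6975], [430, 19, 8, 18, 96], [232, 42, 62, 53, 840], [295, 51, 7, 15, 51], [236, 56, 6, 8, 34], [275, 68, 7, 17, 91], [520, 91, 25, 67, 672], [579, 93, 8, 13, 51], [543, 96, 31, 47, 256], [573, 109, 12, 30, 82], [606, 126, 15, 22, 93], [559, 143, 13, 12, 54], [220, 148, 84, 70, 2827], [608, 164, 9, 8, 49]]
scene [[361, 0, 11, 13, 57], [385, 0, 46, 35, 549], [343, 5, 12, 11, 85], [353, 19, 34, 54, 631], [198, 24, 8, 21, 98], [426, 39, 14, 46, 290], [101, 42, 39, 36, 238], [136, 88, 87, 104, 3602], [241, 196, 47, 37, 1079], [280, 235, 53, 40, 1115]]
```

View pics/7.png

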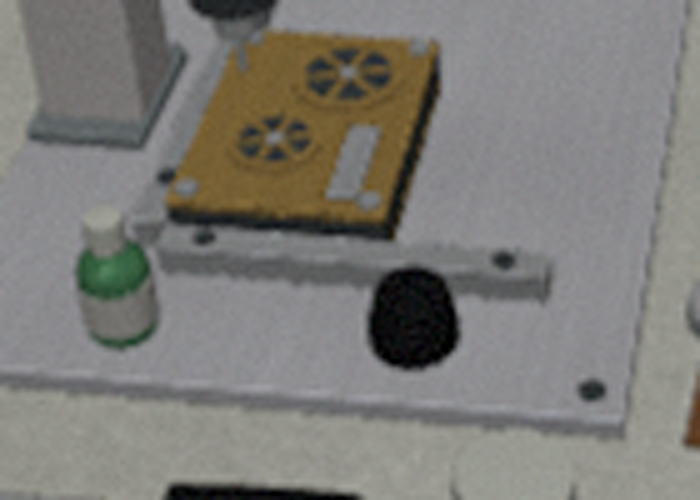

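The block lies square against both bars, and nothing differs from the start pictures except the block and the robot. Handing in.

```bash
python3 -c "
from bench import manip;print(manip.finish_job())"
```

```text
the job is handed in; nothing more can be done
None
```

The movement is home in the corner of the two stop bars, and I handed the job in at about 18.6 s of the 72 s allowed.

**What I did:** I pushed the movement forward onto the far bar with the half-open fingers. I then slid it about 150 mm left along that bar with the tool leaned back to the right, until it stopped on the left bar. After that I withdrew to the right and up.

**Force and position at the stops:** The tool stalled at both bars, with about 16 N along the push at the far bar and 15 N at the left one.

**Flushness checks:**
- From the wrist camera, the movement's position across the deck stayed within 0.5 mm from the far-bar stop to the end of the slide, so it kept to the bar.
- The last side view shows it flat and square, turned only 0.03° from the bars.
- That view puts its centre at fixture x -1.1, y 28.3 mm, against a nominal 2, 25 mm. I put this 3 mm disagreement down to the side view's calibration and coarse outline, and relied on the stalls and the wrist readings instead.

**Other things on the bench:** Comparing the last pictures with the first, only the movement and the robot had changed. I felt no contact with the beam or spindle.

**What failed:** The first attempt to lower the tool with a 30° lean ran into wrist joint limits, with nothing touched. I used a smaller lean for the forward push instead.

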